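Bring the coffee mill's pulley to its mark and lock it with the pin

TASK

Lock the coffee mill for cleaning: drag the big pulley round by its rim (it stands up to about a quarter turn anticlockwise of its place) until the engraved mark faces the red pointer, and drop the red-headed lock pin down through the guide arm into the pulley until its collar sits fully home, and let go. Turn the pulley only by pressing lightly on its rim, never with the pin or at the hub, and never load it with more than 25 N, because that forces the burrs together. Leave the other loose things on the table where they are.

Things in the scene. Friction and masses are not known exactly. Their poses are not given: they have to be found in the camera images.
- pulley (a joint): Angle (rad, positive anticlockwise from above) of the big aluminium belt pulley: flat solid disc, 150 diameter, 26 thick, axis vertical, belt off. At 0 (or a full turn) the black radial mark engraved on its rim faces the red pointer and its lock hole (11 diameter, at radius 55) is right under the guide's hole. Drag about 0.28 N m (4.5 N at the rim); it stays where it is left.
- axis (a point): Point on the pulley's axis, nominally level with its flat top face; x points to the lock-pin guide, y to the red pointer, z up. The spindle's height follows the grind setting, which is not measured: the top face lies up to 6 mm above or below this point and must be found by touch. The pulley is too wide to grip; press closed fingers on its rim (radius 50 to 70) and drag.
- rim (a point): Point of the rim opposite the guide (fixed to the mill, 60 from the axis, nominal top face): middle of the stretch that is clear for the fingers, about 80 degrees either way. A push of 12 to 18 N gives the friction to turn it. The spindle stands on a spring: firm up to about 6 N of push, then the pulley sinks about 1 mm for every 15 N. More than 25 N is forbidden.
- guide (a point): Centre of the upper mouth of the vertical hole (10 diameter, 2 chamfer, 16 long) in the steel guide arm, 36 wide, that reaches over the pulley; the arm's top is level with this point, its underside 4 to 16 above the pulley. x points away from the pulley's axis.
- pin_head (a point): Centre of the lock pin's red head (cylinder, 22 diameter, 22 high), z up along the pin. 31 below it is the underside of the collar (16 diameter, 5 thick), between them a 10 mm stem; below the collar a shank 8 diameter, 40 long, with tapered tip. 50 to 80 g. Starts upright in the tool stand. Fully home: collar on the guide arm, shank 8 to 20 into the pulley.
- pointer (a point): Tip of the fixed red cone pointer, just outside the pulley's rim, 79.5 from the axis.
- pin: The lock pin; origin at the middle of the underside of its collar.
- stand: Fixed wooden tool stand, 70 x 115 x 46 high, origin at the centre of its underside. The lock pin stands in its hole at y = -30 (10.5 diameter, through), the brush in the one at y = +30 (68 tall above the stand).
- brush: Mill brush with a wooden handle, standing in the tool stand. Leave it.
- mill: The mill: dark base plate 230 x 380, round housing 162 across, motor with small pulley on its -y side (top at 143), guide post on +x. Origin on the pulley axis at table height, axes as axis. Fixed.
- tin: Small steel catch tin, 58 across, 45 high, on the table below the mill's spout (150 from the axis, on -x). Leave it.
- jebena: Dark clay jebena, about 200 tall, on a ceramic ring at the back. Fragile, leave it.
- ring: Woven-look ceramic ring, 116 across, 16 high, under the jebena. Leave it.
- box: Green enamel box with lid and latch, 110 x 170 x 83, at the back. Leave it.
- tongs: Small steel tongs, 160 long, lying on the table. Leave them.
- cup1: White coffee cup, 66 across, 48 high. Leave it.
- cup2: White coffee cup, 66 across, 48 high. Leave it.

How it is judged:
At the end, for the whole second after the job is handed in: The pulley's mark faces the pointer within 0.05 rad, the lock pin stands upright in the guide with its collar down on the guide arm within 3 mm (its shank in the pulley's lock hole), released and at rest; none of the other loose things was moved ((value of joint pulley between -0.05 and 0.05 rad or value of joint pulley between 6.233 and 6.333 rad) and z of pin in the frame of guide between -0.003 and 0.003 m and horizontal distance between pin and guide below 0.004 m and angle between pin's own z axis and vertical below 0.12 rad and linear speed of pin below 0.02 m/s and velocity of joint pulley between -0.05 and 0.05 rad/s); the robot touches nothing.
It fails at once if the pulley is loaded with more than 25 N (contact force between anything else and pulley above 25 N).
It fails at once if the pin is pushed against the pulley (more than 6 N) while the mark is still over 0.12 rad from the pointer: it is no crank (contact force between pin and pulley above 6 N and (value of joint pulley below -0.12 rad or value of joint pulley between 0.12 and 6.163 rad)).
It fails at once if the pulley is turned at its hub, not by its rim (contact force between the fingers and pulley above 4 N and horizontal distance between the grasp point and axis below 0.028 m).
It fails at once if the jebena is knocked (distance of any of jebena, ring from where it was at the start of the episode above 0.015 m).
It fails at once if another thing on the table is moved (distance of any of brush, tin, box, tongs, cup1, cup2 from where it was at the start of the episode above 0.015 m).
It also fails if it takes over 58 s, if anything falls off the work surface, if the arm or the gripper's body presses on something with over 40 N, if the wrist force passes 120 N, or if a joint passes its speed limit or range.

ROBOT

A 6-joint arm with a two-finger parallel gripper is mounted at the origin on the work surface. World frame = base frame: x ahead of the robot, y to its left, z up, the work surface at z = 0. Lengths are in m, angles in rad, forces in N, time in s.
With the tool pointing down it reaches from about 0.225 to 0.875 m from the base axis. Payload 3.4 kg.
Tool frame: the origin (TCP) lies at the very end of the fingers, on their centre line; the grasp point (between the pads) lies 19 mm behind it; x points along the fingers, y is the direction in which the jaws open and shut, and the axes are right-handed (so a half turn about x gives the same grasp; the last joint's range is limited). The gripper opens to 85 mm and grips with 20 to 120 N. Pads are 22 mm wide; open, the fingers measure 114 mm over their backs; the gripper's body (76 mm by 85 mm) begins 54 mm behind the grasp point. The pads swing forward as they close: fully open they stand 13 mm farther back than shut.
Start: joints at [-1.297, 0.276, 1.505, -0, 1.361, -0.121], TCP at [0.221, -0.531, 0.231] pointing down, gripper open.
Joint ranges: [-2.89, 2.89], [-0.75, 2.08], [0.22, 2.7], [-1.18, 4.32], [0.11, 2.71], [-2.7, 2.7]. Speed limits (rad/s): [2.57, 2.57, 3.14, 3.14, 3.14, 3.14].

INTERFACE

Orientations are given as [roll, pitch, yaw] about the fixed x, y, z axes, in that order (R = Rz(yaw) Ry(pitch) Rx(roll)).
In Python, from plant import arm gives the robot as it stands.
- The arm moves only by the tool play_rows, never from a script. Its argument "moves" is a list of rows, each a list of 3 entries, a list of its own where there are three numbers: the shift along the world's x, y, z in m, then the turn, a rotation vector about the world's x, y, z in rad, then the finger opening in m, from 0 to 0.0854. A call has exactly 8 rows; each row is the pose to reach, as a shift and turn from the pose measured when the call began; what a row does not reach only later rows make up. A row lasts 1/10 s, in which the tool goes at most 50 mm and 8.59 degrees, less where a joint would pass 70% of its speed; a pose out of reach is approached as far as the arm can. A call with a gripper value outside its range is refused whole. The fingers move at their own pace and stop on an object; "force" is the grip in N (left out, the last holds). Time passes only in rows, so rows that repeat a pose let the fingers close, or fill a call up. It gives the time, the measured TCP pose, the force and the opening at its end, in the units of the state.
- arm.read_state(): the state, without advancing time (a new reading comes with each control period).
- arm.read_camera(name): name is "scene" or "top" or "wrist"; returns the picture (420x560x3 uint8, blue, green, red); there is no depth.
- arm.calibration(name): a dict with "fx", "fy", "cx", "cy" (pixels), "R" (3x3) and "t" (3): a world point X has camera coordinates R X + t; the wrist camera has in their place "tool_from_camera" (4x4, takes a point from camera to tool coordinates, whose origin is the TCP and whose axes are the tool frame's). Camera axes: x right, y down, z forward; pixel columns grow to the right and rows downward; lengths in m; the calibration is good to about 2 mm. A picture is of the moment at which its call begins: read the wrist's pose just before it. calibration takes no time and is no camera call.
- arm.close_job(): hands the job in, once; it reports no verdict.
The state is a dict: "clock": time; "joints": joint angles; "joint_velocities": joint speeds; "joint_torque": joint torques, N m; "tool_pos": TCP position; "tcp_rot": TCP orientation; "ft_force": force on the tool from outside, world axes, zero at the start; "moment": the same for the moment, N m; "opening": finger opening in m.
Only numpy, scipy, OpenCV 4.12 (cv2) and the standard library are available. Lean on these libraries where they do the work, as an engineer would, in place of code of your own. Each camera call takes 0.05 s, during which the arm holds its last target.

## Working session

There is one attempt and no reset: what is moved stays moved. The work goes in short steps, Python scripts to look and compute and a tool call to move; the robot and the scene stay as the last step left them, time stands still between calls to the robot, and variables do not carry over. Pictures are saved under pics/ and viewed, and the job is handed in when it is done.

Besides the shell and the picture viewer there is one more tool, called after "Call:" by a JSON object that holds its "name" and its "arguments", one argument or row to a line. play_rows: Moves the arm, as the interface text tells. Its arguments: {"type":"object","properties":{"moves":{"type":"array"},"force":{"type":"number"}},"required":["moves"]}

```bash
ls; mkdir -p pics
python3 - <<'E'
from plant import arm
import cv2
s=arm.read_state()
for k in s: print(k,s[k])
for n in ["scene","top","wrist"]:
    im=arm.read_camera(n); cv2.imwrite(f"pics/{n}0.png",im)
    print(n,arm.calibration(n))
E
```

```text
pics
clock 0.0
joints [-1.29699045e+00  2.76593764e-01  1.50618974e+00  9.46631247e-06
  1.36072730e+00 -1.21008564e-01]
joint_velocities [ 0.00084102  0.00095949  0.00105205  0.00084312 -0.0002708  -0.00096295]
joint_torque [ 2.45954943e-03 -4.16770470e+01 -2.45803660e+01 -2.70681476e-04
  1.11234884e-02  1.28173073e-05]
tool_pos [ 0.22100537 -0.53021676  0.23041789]
tcp_rot [-1.69662951  1.56887815  1.8397756 ]
ft_force [-0.42031305 -0.29290054 -0.47852145]
moment [-0.0040696  -0.03498785  0.01381013]
opening 0.08542345370496544
scene {'fx': 418.7020899865353, 'fy': 418.7020899865353, 'cx': 268.9044141357289, 'cy': 213.0338807768037, 'R': array([[ 0.70771824,  0.70649103,  0.00230529],
       [ 0.45417532, -0.45245999, -0.76746644],
       [-0.54116511,  0.54419701, -0.64108497]]), 't': array([-0.43313712, -0.15920326,  1.49068144])}
top {'fx': 433.7664851881813, 'fy': 433.7664851881813, 'cx': 273.3096265716222, 'cy': 220.62310559867674, 'R': array([[ 0.0232853 , -0.99966113, -0.01163711],
       [-0.99579139, -0.02215993, -0.08892946],
       [ 0.08864144,  0.01365888, -0.99596994]]), 't': array([0.01790339, 0.58561464, 1.45678577])}
wrist {'fx': 294.96304911893947, 'fy': 294.96304911893947, 'cx': 279.9844514403999, 'cy': 204.7041381213687, 'tool_from_camera': array([[-1.61723303e-04, -2.96926441e-01,  9.54900342e-01,
        -1.42526465e-01],
       [ 9.99999073e-01,  1.24329834e-03,  5.55965141e-04,
         6.35854335e-04],
       [-1.35230676e-03,  9.54899546e-01,  2.96925964e-01,
        -7.62704480e-02],
       [ 0.00000000e+00,  0.00000000e+00,  0.00000000e+00,
         1.00000000e+00]])}
```

View pics/scene0.png

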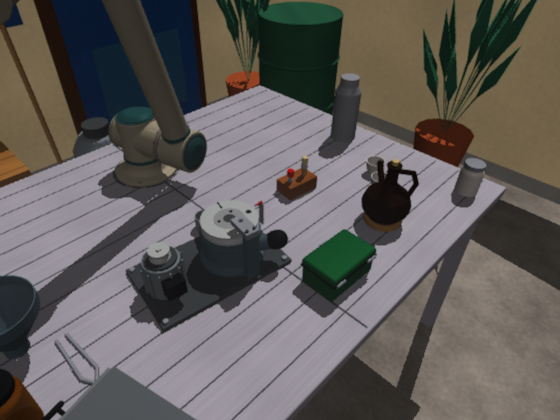

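View pics/top0.png

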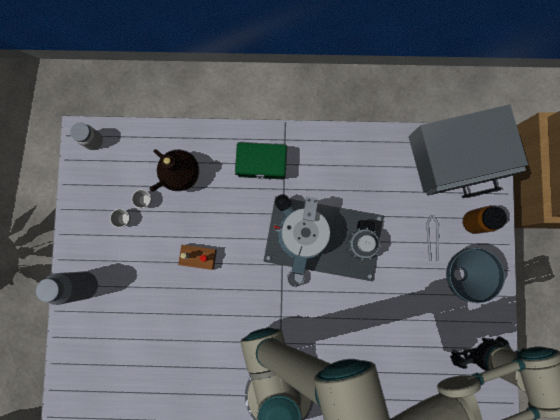

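View pics/wrist0.png

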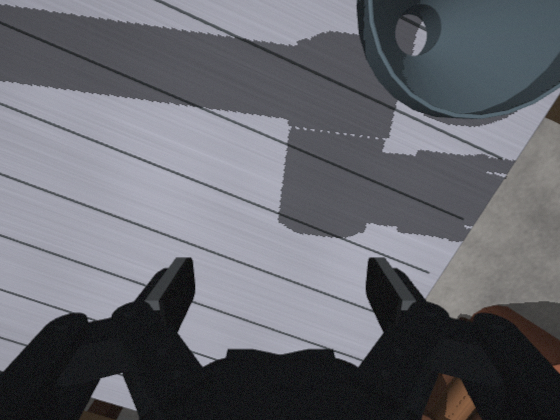

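Run:
```python
import cv2
im=cv2.imread("pics/top0.png")
cv2.imwrite("pics/top0a.png",cv2.resize(im[180:300,245:395],None,fx=5,fy=5,interpolation=cv2.INTER_CUBIC))
im=cv2.imread("pics/scene0.png")
cv2.imwrite("pics/scene0a.png",cv2.resize(im[150:300,180:330],None,fx=4,fy=4,interpolation=cv2.INTER_CUBIC))
```

```text
(no output)
```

View pics/top0a.png

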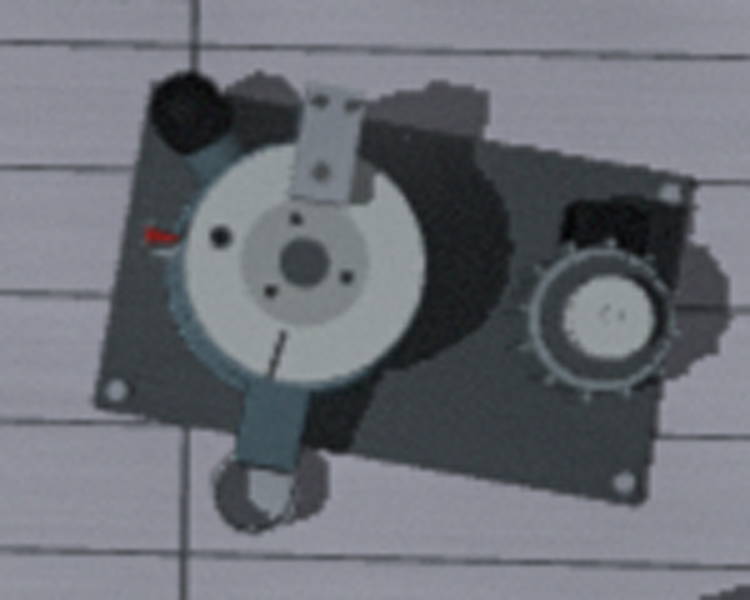

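View pics/scene0a.png

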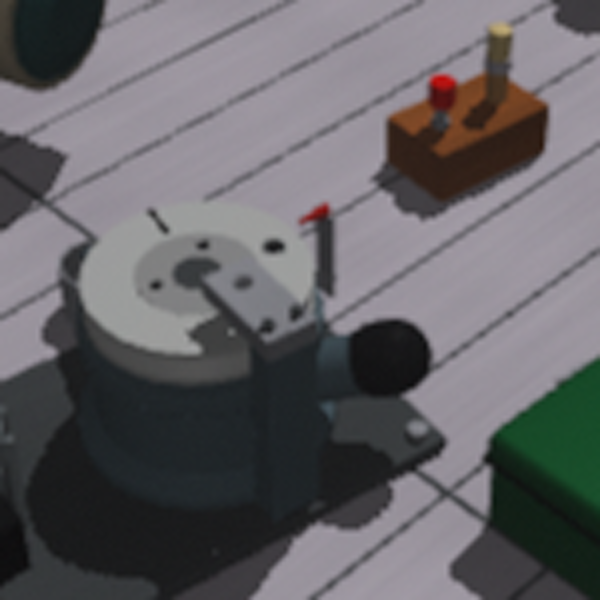

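```bash
cat > h.py <<'E'
import numpy as np, cv2
from plant import arm
from scipy.spatial.transform import Rotation as Ro
def cam(n,st=None):
    c=arm.calibration(n); K=np.array([[c['fx'],0,c['cx']],[0,c['fy'],c['cy']],[0,0,1]])
    if 'R' in c: return K,c['R'],c['t']
    T=np.eye(4); T[:3,:3]=Ro.from_euler('xyz',st['tcp_rot']).as_matrix(); T[:3,3]=st['tool_pos']
    W=np.linalg.inv(T@c['tool_from_camera']); return K,W[:3,:3],W[:3,3]
def ray(C,p):
    K,R,t=C; d=R.T@np.linalg.inv(K)@np.array([p[0],p[1],1.]); return -R.T@t,d/np.linalg.norm(d)
def onz(C,p,z):
    o,d=ray(C,p); return o+d*(z-o[2])/d[2]
def tri(obs):
    A=np.zeros((3,3));b=np.zeros(3)
    rs=[ray(C,p) for C,p in obs]
    for o,d in rs:
        P=np.eye(3)-np.outer(d,d);A+=P;b+=P@o
    X=np.linalg.solve(A,b); return X,[np.linalg.norm((np.eye(3)-np.outer(d,d))@(X-o)) for o,d in rs]
def proj(C,X):
    K,R,t=C; q=K@(R@np.asarray(X)+t); return q[:2]/q[2]
E
python3 - <<'E'
from h import *
T=cam('top');S=cam('scene')
def redc(f):
    im=cv2.imread(f);b,g,r=cv2.split(im.astype(int))
    m=((r>110)&(g<60)&(b<60)).astype('uint8')
    n,l,s,c=cv2.connectedComponentsWithStats(m)
    for i in range(1,n):
        if s[i,4]>4: print(f,c[i],s[i])
redc('pics/top0.png');redc('pics/scene0.png')
t=lambda x,y:(245+(x+.5)/5-.5,180+(y+.5)/5-.5)
s=lambda x,y:(180+(x+.5)/4-.5,150+(y+.5)/4-.5)
for n,a,b in [('hub',t(304,263),s(197,272)),('guidehole',t(321,172),s(243,283)),('pointertip',t(180,239),s(302,221)),('markin',t(284,333),s(167,230)),('markout',t(271,376),s(150,209)),('lockhole',t(221,236),s(275,246))]:
    print(n,*tri([(T,a),(S,b)]))
E
```

```text
pics/top0.png [275.57142857 226.71428571] [274 226   5   2   7]
pics/top0.png [202.61111111 257.86111111] [200 255   6   7  36]
pics/scene0.png [232.80952381  82.76190476] [226  81  13   5  21]
pics/scene0.png [241.  81.] [239  80   5   3   5]
pics/scene0.png [236.6  86.4] [236  85   3   3   5]
pics/scene0.png [253.   85.8] [251  85   5   3   5]
pics/scene0.png [425.85714286 136.28571429] [424 134   4   5   7]
pics/scene0.png [429.8 139. ] [429 138   3   3   5]
pics/scene0.png [290.27777778 170.33333333] [288 169   6   4  18]
pics/scene0.png [258.57142857 202.85714286] [256 202   6   3   7]
hub [ 0.54030036 -0.07252747  0.13983212] [np.float64(0.0005414386169789099), np.float64(0.0005414386169790175)]
guidehole [ 0.59488535 -0.08043712  0.16886833] [np.float64(0.0007124083630286626), np.float64(0.0007124083630287469)]
pointertip [0.55377505 0.00633797 0.14449864] [np.float64(0.00014960796328172406), np.float64(0.00014960796328170536)]
markin [ 0.4961253  -0.06042079  0.14199901] [np.float64(0.00029168193491632607), np.float64(0.00029168193491637556)]
markout [ 0.46916147 -0.05278941  0.14017057] [np.float64(0.0002073601608464738), np.float64(0.00020736016084638674)]
lockhole [ 0.55629416 -0.01980055  0.13994042] [np.float64(0.0002986227799019838), np.float64(0.00029862277990188224)]
```

Run:
```python
from h import *
s=arm.read_state()
print(Ro.from_euler('xyz',s['tcp_rot']).as_matrix().round(3))
T=cam('top');S=cam('scene')
for f,C in (('top',T),('scene',S)):
    im=cv2.imread(f'pics/{f}0.png');b,g,r=cv2.split(im.astype(int))
    m=((r>70)&(g<0.4*r)&(b<0.4*r)).astype('uint8')
    n,l,st,c=cv2.connectedComponentsWithStats(m)
    for i in range(1,n):
        if st[i,4]>10: print(f,c[i].round(1),st[i])
im=cv2.imread("pics/top0.png")
cv2.imwrite("pics/top0b.png",cv2.resize(im[230:280,170:230],None,fx=8,fy=8,interpolation=cv2.INTER_CUBIC))
im=cv2.imread("pics/scene0.png")
cv2.imwrite("pics/scene0b.png",cv2.resize(im[145:205,265:330],None,fx=8,fy=8,interpolation=cv2.INTER_CUBIC))
```

```text
[[-0.     0.385 -0.923]
 [ 0.001 -0.923 -0.385]
 [-1.    -0.001 -0.   ]]
top [202.9 257.8] [200 255   7   7  38]
scene [290.4 172.5] [288 169   6   8  46]
```

View pics/top0b.png

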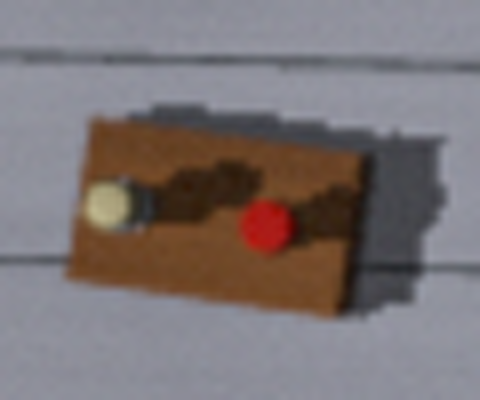

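View pics/scene0b.png

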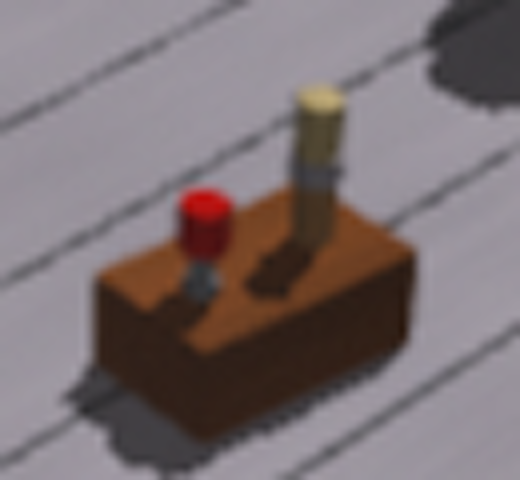

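Call:
{"name": "play_rows", "arguments": {
  "moves": [
    [[0.02,0.04,0.03],[0,0,0],0.0],
    [[0.04,0.085,0.06],[0,0,0],0.0],
    [[0.06,0.13,0.08],[0,0,0],0.0],
    [[0.08,0.175,0.09],[0,0,0],0.0],
    [[0.1,0.22,0.09],[0,0,0],0.0],
    [[0.12,0.265,0.09],[0,0,0],0.0],
    [[0.14,0.31,0.09],[0,0,0],0.0],
    [[0.16,0.355,0.09],[0,0,0],0.0]
  ]
}}

```text
clock: 0.95
tool_pos: [0.3768, -0.1835, 0.3207]
tcp_rot: [-2.092, 1.57, 1.444]
ft_force: [0.8, -0.2, 0.2]
opening: -0.0002
```

Call:
{"name": "play_rows", "arguments": {
  "moves": [
    [[0.02,0.04,0.0],[0,0,0],0.0],
    [[0.04,0.08,0.0],[0,0,0],0.0],
    [[0.06,0.11,0.0],[0,0,0],0.0],
    [[0.08,0.14,0.0],[0,0,0],0.0],
    [[0.08,0.16,0.0],[0,0,0],0.0],
    [[0.08,0.16,0.0],[0,0,0],0.0],
    [[0.08,0.16,0.0],[0,0,0],0.0],
    [[0.08,0.16,0.0],[0,0,0],0.0]
  ]
}}

```text
clock: 1.75
tool_pos: [0.4565, -0.0244, 0.3206]
tcp_rot: [-1.71, 1.57, 1.825]
ft_force: [-0.4, 0.2, 0.0]
opening: -0.0001
```

Run:
```python
from h import *
s=arm.read_state(); im=arm.read_camera('wrist'); cv2.imwrite('pics/w1.png',im)
import pickle; pickle.dump(s,open('w1.pkl','wb'))
print(s)
```

```text
{'clock': 1.75, 'joints': array([-2.06103853e-01,  5.42999302e-02,  1.56433454e+00,  4.34989303e-04,
        1.52317379e+00,  9.71412808e-01]), 'joint_velocities': array([-1.08002189e-02, -4.29840460e-04, -5.59816129e-04,  4.32393969e-03,
       -4.93315567e-06,  4.19768689e-03]), 'joint_torque': array([ 4.50449008e-01, -2.90967786e+01, -2.57243639e+01,  3.54547240e-02,
        4.93616521e-03, -3.12932527e-03]), 'tool_pos': array([ 0.45649956, -0.02437921,  0.32060408]), 'tcp_rot': array([-1.70955414,  1.57031128,  1.82529743]), 'ft_force': array([-0.40792603,  0.18143572,  0.03501858]), 'moment': array([-0.05165644, -0.0173231 , -0.04783165]), 'opening': -5.830164203517332e-05}
```

View pics/w1.png

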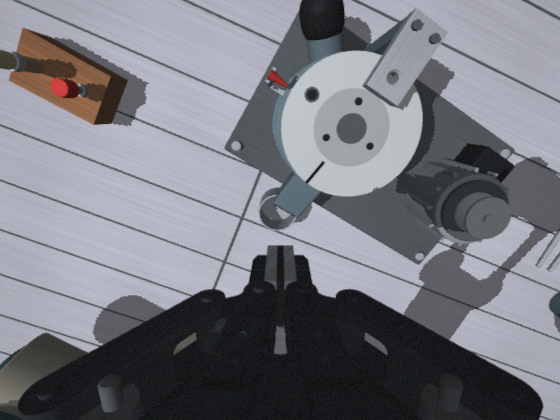

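Run:
```python
from h import *
import pickle
s=pickle.load(open('w1.pkl','rb'));im=cv2.imread('pics/w1.png')
cv2.imwrite('pics/w1a.png',cv2.resize(im[40:210,250:450],None,fx=4,fy=4,interpolation=cv2.INTER_CUBIC)[:600])
cv2.imwrite('pics/w1b.png',cv2.resize(im[20:140,10:140],None,fx=5,fy=5,interpolation=cv2.INTER_CUBIC))
W=cam('wrist',s);T=cam('top');S=cam('scene')
b,g,r=cv2.split(im.astype(int))
m=((r>70)&(g<0.45*r)&(b<0.45*r)).astype('uint8')
n,l,st,c=cv2.connectedComponentsWithStats(m)
for i in range(1,n):
    if st[i,4]>20: print(c[i].round(1),st[i])
t=lambda x,y:(245+(x+.5)/5-.5,180+(y+.5)/5-.5)
q=lambda x,y:(180+(x+.5)/4-.5,150+(y+.5)/4-.5)
for n,a,b,w in [('hub',t(304,263),q(197,272),(352,127.5)),('guidehole',t(321,172),q(243,283),(392.5,76)),('pointertip',t(180,239),q(302,221),(290,83)),('lockhole',t(221,236),q(275,246),(312.5,95))]:
    X,e=tri([(T,a),(S,b),(W,w)]);print(n,X.round(4),np.round(e,4), 'W onz',onz(W,w,X[2]).round(4),tri([(T,a),(W,w)])[0].round(4))
```

```text
[276.1  78.5] [268  71  20  16 132]
[59.6 87.1] [ 51  78  18  20 280]
hub [ 0.5414 -0.0724  0.1403] [0.0008 0.0013 0.0017] W onz [ 0.543  -0.0718  0.1403] [ 0.5419 -0.0723  0.1375]
guidehole [ 0.5956 -0.0799  0.169 ] [0.0003 0.0016 0.0018] W onz [ 0.5969 -0.0787  0.169 ] [ 0.5962 -0.0794  0.1683]
pointertip [0.5553 0.0059 0.1458] [0.0018 0.0006 0.0021] W onz [0.5574 0.0061 0.1458] [0.5431 0.006  0.2928]
lockhole [ 0.5563 -0.0198  0.14  ] [0.0003 0.0003 0.    ] W onz [ 0.5564 -0.0198  0.14  ] [ 0.5562 -0.0195  0.143 ]
```

View pics/w1a.png

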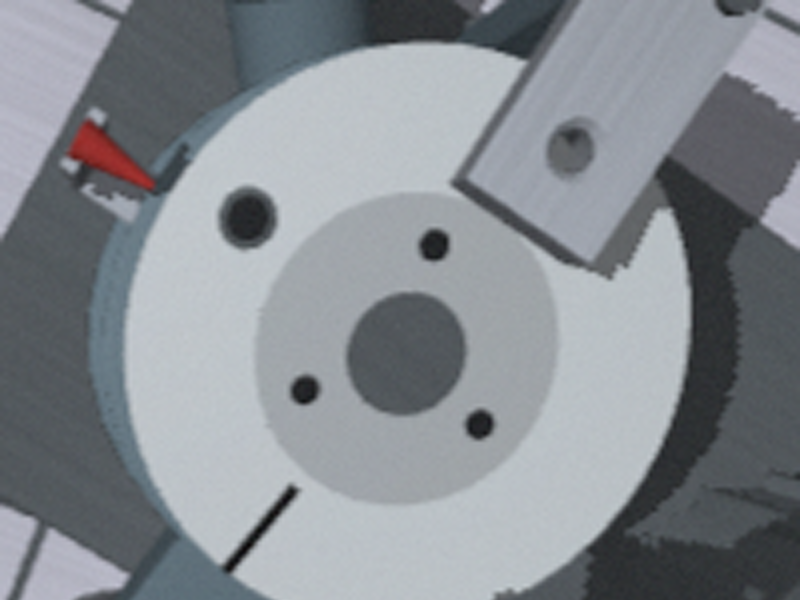

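View pics/w1b.png

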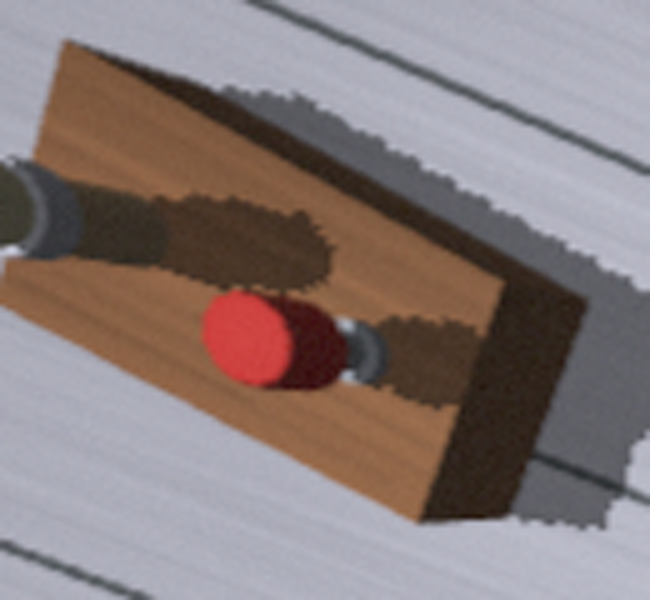

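Run:
```python
from h import *
import pickle
s=pickle.load(open('w1.pkl','rb'))
W=cam('wrist',s);T=cam('top');S=cam('scene')
P={k:onz(W,(250+(x+.5)/4-.5,40+(y+.5)/4-.5),z) for k,x,y,z in [('hub',407,353,.1405),('lock',248,218,.1405),('mi',296,488,.1405),('mo',226,572,.1405),('guide',571,148,.169),('ptr',158,188,.145)]}
A=lambda a,b:np.degrees(np.arctan2(*(P[b]-P[a])[[1,0]]))
for k in P: print(k,P[k].round(4),A('hub',k).round(1),np.linalg.norm((P[k]-P['hub'])[:2]).round(4))
print('mark dir',A('mo','mi')+180)
# pin head top centre
t=(170+(266.5)/8-.5,230+(228)/8-.5); q=(265+(206)/8-.5,145+(207)/8-.5); w=(10+250/5-.5,20+338/5-.5)
print(t,q,w,*tri([(T,t),(S,q),(W,w)]))
for C,p in((T,t),(S,q),(W,w)): print(onz(C,p,.088).round(4))
```

```text
hub [ 0.5424 -0.0713  0.1405] 0.0 0.0
lock [ 0.5567 -0.0186  0.1405] 74.8 0.0547
mi [ 0.4986 -0.0594  0.1405] 164.8 0.0454
mo [ 0.4697 -0.0513  0.1405] 164.6 0.0753
guide [ 0.5964 -0.0789  0.169 ] -8.0 0.0546
ptr [0.5541 0.0055 0.145 ] 81.3 0.0777
mark dir 164.37468603729815
(202.8125, 258.0) (290.25, 170.375) (59.5, 87.1) [0.45247416 0.25727191 0.08584692] [np.float64(0.0002936025803297148), np.float64(0.0012634540814701683), np.float64(0.0012588949120726275)]
[0.4523 0.2571 0.088 ]
[0.4542 0.2535 0.088 ]
[0.4538 0.2568 0.088 ]
```

Call:
{"name": "play_rows", "arguments": {
  "moves": [
    [[0.008,-0.02,-0.035],[0,0,0],0.0],
    [[0.016,-0.04,-0.075],[0,0,0],0.0],
    [[0.024,-0.06,-0.115],[0,0,0],0.0],
    [[0.032,-0.08,-0.145],[0,0,0],0.0],
    [[0.034,-0.083,-0.16],[0,0,0],0.0],
    [[0.034,-0.083,-0.168],[0,0,0],0.0],
    [[0.034,-0.083,-0.172],[0,0,0],0.0],
    [[0.034,-0.083,-0.174],[0,0,0],0.0]
  ],
  "force": 60
}}

```text
clock: 2.6
tool_pos: [0.4906, -0.1077, 0.1471]
tcp_rot: [3.113, 1.57, 0.364]
ft_force: [0.8, -0.1, 1.0]
opening: 0.0
```

Run:
```python
from h import *
s=arm.read_state();print(s['tool_pos'],s['ft_force'],s['clock'])
im=arm.read_camera('scene'); cv2.imwrite('pics/s2.png',cv2.resize(im[160:280,180:330],None,fx=5,fy=5,interpolation=cv2.INTER_CUBIC))
im=arm.read_camera('wrist'); cv2.imwrite('pics/w2.png',im)
```

```text
[ 0.49063707 -0.10768528  0.14711142] [ 0.75076074 -0.07372921  1.01459808] 2.6
```

View pics/s2.png

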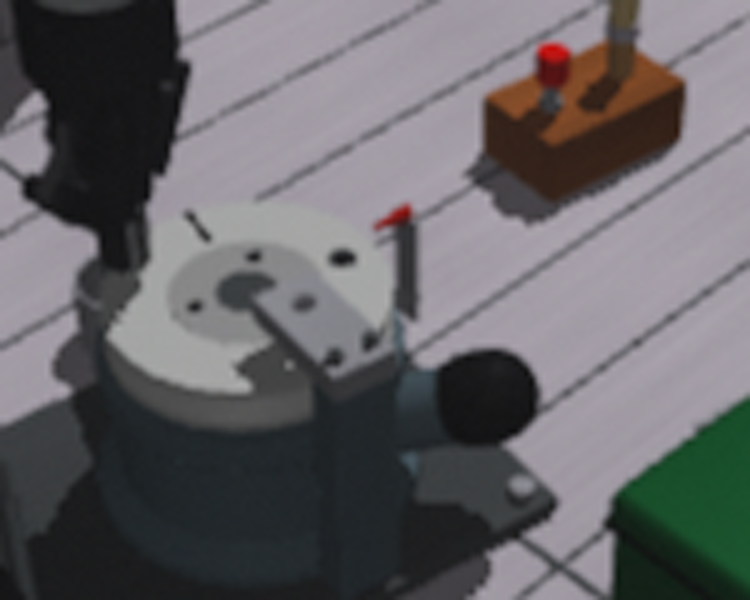

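View pics/w2.png

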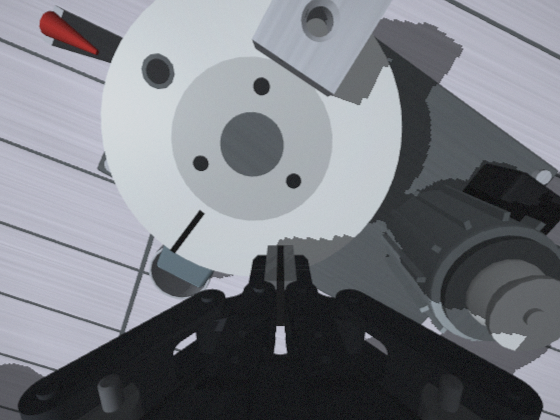

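Call:
{"name": "play_rows", "arguments": {
  "moves": [
    [[0.0,0.0,-0.0005],[0,0,0],0.0],
    [[0.0,0.0,-0.001],[0,0,0],0.0],
    [[0.0,0.0,-0.0015],[0,0,0],0.0],
    [[0.0,0.0,-0.002],[0,0,0],0.0],
    [[0.0,0.0,-0.0024],[0,0,0],0.0],
    [[0.0,0.0,-0.0027],[0,0,0],0.0],
    [[0.0,0.0,-0.003],[0,0,0],0.0],
    [[0.0,0.0,-0.003],[0,0,0],0.0]
  ]
}}

```text
clock: 3.5
tool_pos: [0.4908, -0.1074, 0.1444]
tcp_rot: [2.907, 1.57, 0.159]
ft_force: [0.2, 0.9, -0.1]
opening: -0.0002
```

Call:
{"name": "play_rows", "arguments": {
  "moves": [
    [[0.0,0.0,-0.0003],[0,0,0],0.0],
    [[0.0,0.0,-0.0006],[0,0,0],0.0],
    [[0.0,0.0,-0.0009],[0,0,0],0.0],
    [[0.0,0.0,-0.0012],[0,0,0],0.0],
    [[0.0,0.0,-0.0014],[0,0,0],0.0],
    [[0.0,0.0,-0.0015],[0,0,0],0.0],
    [[0.0,0.0,-0.0015],[0,0,0],0.0],
    [[0.0,0.0,-0.0015],[0,0,0],0.0]
  ]
}}

```text
clock: 4.3
tool_pos: [0.4908, -0.1074, 0.1429]
tcp_rot: [2.884, 1.569, 0.135]
ft_force: [0.5, -0.1, 1.2]
opening: -0.0004
```

Call:
{"name": "play_rows", "arguments": {
  "moves": [
    [[0.0,0.0,-0.0003],[0,0,0],0.0],
    [[0.0,0.0,-0.0006],[0,0,0],0.0],
    [[0.0,0.0,-0.0008],[0,0,0],0.0],
    [[0.0,0.0,-0.001],[0,0,0],0.0],
    [[0.0,0.0,-0.0012],[0,0,0],0.0],
    [[0.0,0.0,-0.0012],[0,0,0],0.0],
    [[0.0,0.0,-0.0012],[0,0,0],0.0],
    [[0.0,0.0,-0.0012],[0,0,0],0.0]
  ]
}}

```text
clock: 5.1
tool_pos: [0.4908, -0.1074, 0.1417]
tcp_rot: [2.893, 1.57, 0.144]
ft_force: [0.8, 0.1, -0.3]
opening: 0.0003
```

Call:
{"name": "play_rows", "arguments": {
  "moves": [
    [[0.0,0.0,-0.0003],[0,0,0],0.0],
    [[0.0,0.0,-0.0006],[0,0,0],0.0],
    [[0.0,0.0,-0.0008],[0,0,0],0.0],
    [[0.0,0.0,-0.001],[0,0,0],0.0],
    [[0.0,0.0,-0.0012],[0,0,0],0.0],
    [[0.0,0.0,-0.0012],[0,0,0],0.0],
    [[0.0,0.0,-0.0012],[0,0,0],0.0],
    [[0.0,0.0,-0.0012],[0,0,0],0.0]
  ]
}}

```text
clock: 5.9
tool_pos: [0.4908, -0.1075, 0.1405]
tcp_rot: [2.876, 1.569, 0.127]
ft_force: [0.3, -0.3, 0.3]
opening: -0.0003
```

Call:
{"name": "play_rows", "arguments": {
  "moves": [
    [[0.0,0.0,-0.0003],[0,0,0],0.0],
    [[0.0,0.0,-0.0006],[0,0,0],0.0],
    [[0.0,0.0,-0.0008],[0,0,0],0.0],
    [[0.0,0.0,-0.001],[0,0,0],0.0],
    [[0.0,0.0,-0.0012],[0,0,0],0.0],
    [[0.0,0.0,-0.0012],[0,0,0],0.0],
    [[0.0,0.0,-0.0012],[0,0,0],0.0],
    [[0.0,0.0,-0.0012],[0,0,0],0.0]
  ]
}}

```text
clock: 6.7
tool_pos: [0.4908, -0.1075, 0.1393]
tcp_rot: [2.843, 1.569, 0.094]
ft_force: [-0.6, 0.1, 0.7]
opening: -0.0002
```

Call:
{"name": "play_rows", "arguments": {
  "moves": [
    [[0.0,0.0,-0.0003],[0,0,0],0.0],
    [[0.0,0.0,-0.0006],[0,0,0],0.0],
    [[0.0,0.0,-0.0008],[0,0,0],0.0],
    [[0.0,0.0,-0.001],[0,0,0],0.0],
    [[0.0,0.0,-0.0012],[0,0,0],0.0],
    [[0.0,0.0,-0.0012],[0,0,0],0.0],
    [[0.0,0.0,-0.0012],[0,0,0],0.0],
    [[0.0,0.0,-0.0012],[0,0,0],0.0]
  ]
}}

```text
clock: 7.5
tool_pos: [0.4909, -0.1076, 0.1388]
tcp_rot: [2.581, 1.569, -0.167]
ft_force: [-1.7, 0.8, 6.3]
opening: -0.0003
```

Call:
{"name": "play_rows", "arguments": {
  "moves": [
    [[0.0,0.0,-0.0007],[0,0,0],0.0],
    [[0.0,0.0,-0.001],[0,0,0],0.0],
    [[0.0,0.0,-0.0013],[0,0,0],0.0],
    [[0.0,0.0,-0.0016],[0,0,0],0.0],
    [[0.0,0.0,-0.0018],[0,0,0],0.0],
    [[0.0,0.0,-0.0018],[0,0,0],0.0],
    [[0.0,0.0,-0.0018],[0,0,0],0.0],
    [[0.0,0.0,-0.0018],[0,0,0],0.0]
  ]
}}

```text
clock: 8.3
tool_pos: [0.4909, -0.1078, 0.1384]
tcp_rot: [2.39, 1.568, -0.358]
ft_force: [-1.9, 0.4, 10.4]
opening: -0.0
```

Run:
```python
import numpy as np
c=np.array([.5418,-.072]);p=np.array([.4909,-.1078])-c
for k in range(1,8):
    a=-np.radians(6*k);R=np.array([[np.cos(a),-np.sin(a)],[np.sin(a),np.cos(a)]]);print(6*k,(R@p-p).round(4))
```

```text
6 [-0.0035  0.0055]
12 [-0.0063  0.0114]
18 [-0.0086  0.0175]
24 [-0.0102  0.0238]
30 [-0.0111  0.0302]
36 [-0.0113  0.0368]
42 [-0.0109  0.0433]
```

Call:
{"name": "play_rows", "arguments": {
  "moves": [
    [[0.0,0.0,-0.0023],[0,0,0],0.0],
    [[-0.0035,0.0055,-0.0023],[0,0,-0.05],0.0],
    [[-0.0063,0.0114,-0.0023],[0,0,-0.1],0.0],
    [[-0.0086,0.0175,-0.0023],[0,0,-0.15],0.0],
    [[-0.0102,0.0238,-0.0023],[0,0,-0.2],0.0],
    [[-0.0111,0.0302,-0.0023],[0,0,-0.25],0.0],
    [[-0.0113,0.0368,-0.0023],[0,0,-0.3],0.0],
    [[-0.0109,0.0433,-0.0023],[0,0,-0.35],0.0]
  ]
}}

```text
clock: 9.1
tool_pos: [0.482, -0.0668, 0.1383]
tcp_rot: [2.311, 1.56, -0.788]
ft_force: [-0.1, -6.2, 10.2]
opening: -0.0002
```

Run:
```python
from h import *
s=arm.read_state();print(s['tool_pos'],s['ft_force'],s['clock'])
im=arm.read_camera('wrist'); cv2.imwrite('pics/w3.png',im)
print(arm.read_state()['ft_force'])
```

```text
[ 0.48201741 -0.0668092   0.13831558] [-0.10878239 -6.24256187 10.16435129] 9.1
[ 0.42481983 -3.10168197 11.26892598]
```

View pics/w3.png

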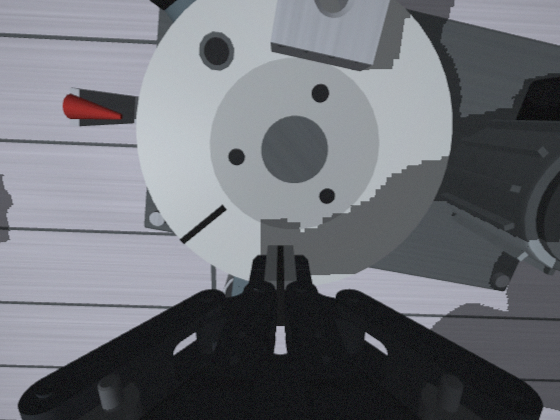

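```bash
cat > ang.py <<'E'
from h import *
def ang(s,hub,mi,mo,lock,z=.1385):
    W=cam('wrist',s);H,a,b,l=[onz(W,p,z)[:2] for p in(hub,mi,mo,lock)]
    f=lambda v:np.degrees(np.arctan2(v[1],v[0]))
    print('hub',H.round(4),'mark',round(f(b-H)+8.3-90,1),'markline',round(f(b-a)+8.3-90,1),'lock',round(f(l-H)+8.3,1),'r',np.linalg.norm(l-H))
E
python3 - <<'E'
from ang import *
s=arm.read_state()
ang(s,(294.5,149),(224.5,207.5),(183,241),(216.5,50))
E
```

```text
hub [ 0.5424 -0.0707] mark 50.2 markline 49.6 lock 49.7 r 0.05498617972837778
```

Run:
```python
import numpy as np
c=np.array([.542,-.0715]);p=np.array([.482,-.0668])-c
for k in range(1,8):
    a=-np.radians(6*k);R=np.array([[np.cos(a),-np.sin(a)],[np.sin(a),np.cos(a)]]);print(6*k,(R@p-p).round(4))
```

```text
6 [0.0008 0.0062]
12 [0.0023 0.0124]
18 [0.0044 0.0183]
24 [0.0071 0.024 ]
30 [0.0104 0.0294]
36 [0.0142 0.0344]
42 [0.0186 0.0389]
```

Call:
{"name": "play_rows", "arguments": {
  "moves": [
    [[0.0,0.0,-0.0028],[0,0,0],0.0],
    [[0.0008,0.0062,-0.0028],[0,0,-0.05],0.0],
    [[0.0023,0.0124,-0.0028],[0,0,-0.1],0.0],
    [[0.0044,0.0183,-0.0028],[0,0,-0.15],0.0],
    [[0.0071,0.024,-0.0028],[0,0,-0.2],0.0],
    [[0.0104,0.0294,-0.0028],[0,0,-0.25],0.0],
    [[0.0142,0.0344,-0.0028],[0,0,-0.3],0.0],
    [[0.0186,0.0389,-0.0028],[0,0,-0.35],0.0]
  ]
}}

```text
clock: 9.95
tool_pos: [0.5017, -0.0285, 0.138]
tcp_rot: [2.462, 1.556, -0.99]
ft_force: [-3.6, -4.1, 15.1]
opening: -0.0001
```

Run:
```python
from h import *
s=arm.read_state();print(s['tool_pos'],s['ft_force'],s['clock'],s['joints'])
im=arm.read_camera('wrist'); cv2.imwrite('pics/w4.png',im)
print(arm.read_state()['ft_force'])
```

```text
[ 0.50171162 -0.02854249  0.13796002] [-3.55475023 -4.11107223 15.07440297] 9.95 [-0.18753876  0.23684682  1.80953292 -0.0121073   1.0848994   1.6994234 ]
[-2.1339829  -2.00444896 14.34963586]
```

View pics/w4.png

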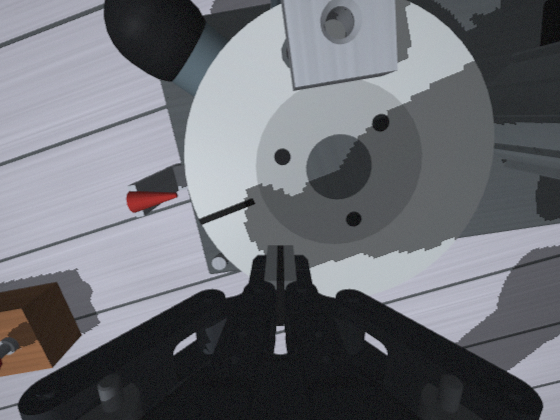

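Run:
```python
from ang import *
s=arm.read_state()
ang(s,(339,166.5),(253,201.5),(199.5,221.5),(288,56))
import numpy as np
c=np.array([.542,-.0715]);p=s['tool_pos'][:2]-c
print(np.degrees(np.arctan2(p[1],p[0])),np.hypot(*p))
for k in range(1,8):
    a=-np.radians(2*k);R=np.array([[np.cos(a),-np.sin(a)],[np.sin(a),np.cos(a)]]);print(2*k,(R@p-p).round(4))
```

```text
hub [ 0.543  -0.0713] mark 12.5 markline 11.4 lock 17.8 r 0.054988720533408676
131.9495353166262 0.058771185021079704
2 [0.0015 0.0013]
4 [0.0031 0.0026]
6 [0.0048 0.0039]
8 [0.0065 0.005 ]
10 [0.0082 0.0062]
12 [0.0099 0.0072]
14 [0.0117 0.0082]
```

Call:
{"name": "play_rows", "arguments": {
  "moves": [
    [[0.0,0.0,-0.0026],[0,0,0],0.0],
    [[0.0015,0.0013,-0.0026],[0,0,-0.02],0.0],
    [[0.0031,0.0026,-0.0026],[0,0,-0.04],0.0],
    [[0.0048,0.0039,-0.0026],[0,0,-0.06],0.0],
    [[0.0065,0.005,-0.0026],[0,0,-0.08],0.0],
    [[0.0082,0.0062,-0.0026],[0,0,-0.1],0.0],
    [[0.0099,0.0072,-0.0026],[0,0,-0.12],0.0],
    [[0.0099,0.0072,-0.0026],[0,0,-0.12],0.0]
  ]
}}

```text
clock: 10.8
tool_pos: [0.5128, -0.0212, 0.1378]
tcp_rot: [2.593, 1.554, -0.981]
ft_force: [-4.4, -0.4, 16.6]
opening: -0.0003
```

Run:
```python
from h import *
s=arm.read_state();print(s['tool_pos'],s['ft_force'],s['clock'],s['joints'])
im=arm.read_camera('wrist'); cv2.imwrite('pics/w5.png',im)
print(arm.read_state()['ft_force'])
```

```text
[ 0.51275899 -0.02116972  0.13784976] [-4.36860665 -0.43365579 16.60804223] 10.8 [-0.16812952  0.25141062  1.78893981 -0.01382453  1.08968503  1.84111312]
[-5.30265841 -1.29134231 16.32362346]
```

View pics/w5.png

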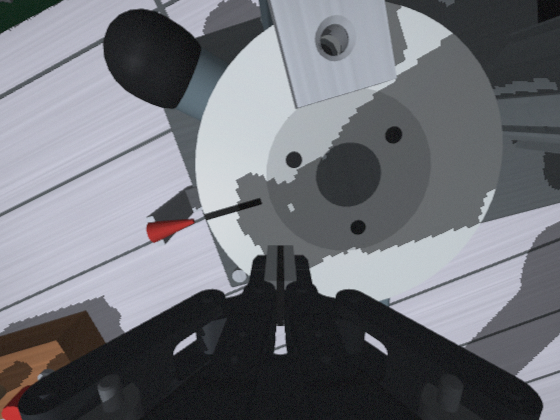

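Run:
```python
from ang import *
im=cv2.imread('pics/w5.png');cv2.imwrite('pics/w5a.png',cv2.resize(im[130:250,140:300],None,fx=5,fy=5,interpolation=cv2.INTER_CUBIC))
cv2.imwrite('pics/w5b.png',cv2.resize(im[0:100,280:400],None,fx=5,fy=5,interpolation=cv2.INTER_CUBIC))
s=arm.read_state()
ang(s,(348.5,174),(260,202),(206.5,217.5),(288,56))
W=cam('wrist',s)
g=onz(W,(334,39),.169);h=onz(W,(348.5,174),.1385);print(g,h,np.degrees(np.arctan2(*(g-h)[[1,0]])),np.linalg.norm((g-h)[:2]))
```

```text
hub [ 0.5422 -0.072 ] mark 1.1 markline 0.2 lock 13.5 r 0.06058742642471559
[ 0.59622272 -0.07981008  0.169     ] [ 0.54223169 -0.07203924  0.1385    ] -8.19023675774081 0.05454738941420544
```

View pics/w5a.png

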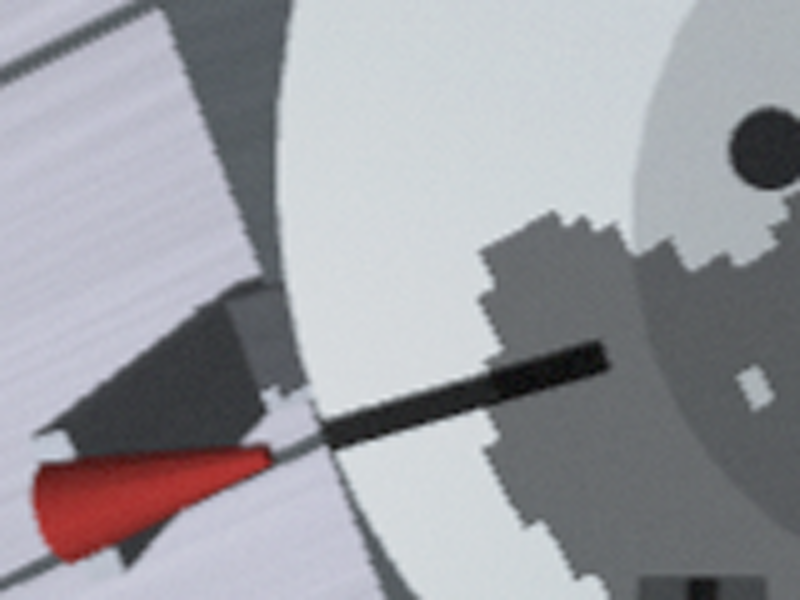

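View pics/w5b.png

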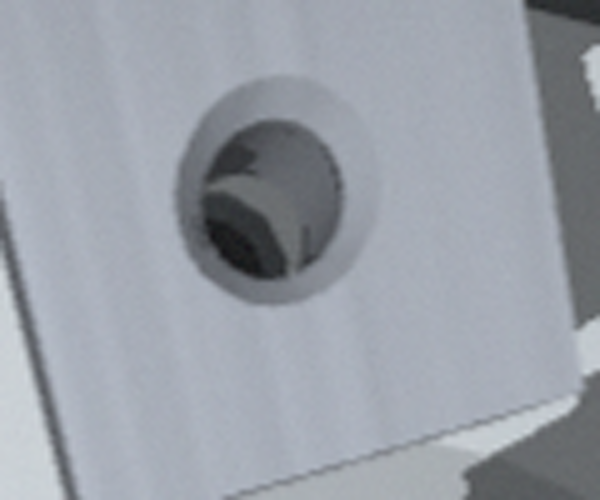

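Call:
{"name": "play_rows", "arguments": {
  "moves": [
    [[0.0,0.0,0.01],[0,0,0],0.0],
    [[0.0,0.0,0.04],[0,0,0.05],0.0],
    [[-0.005,0.02,0.075],[0,0,0.18],0.0],
    [[-0.01,0.06,0.1],[0,0,0.32],0.02],
    [[-0.02,0.105,0.1],[0,0,0.46],0.04],
    [[-0.03,0.15,0.1],[0,0,0.6],0.05],
    [[-0.04,0.195,0.1],[0,0,0.74],0.05],
    [[-0.05,0.24,0.1],[0,0,0.88],0.05]
  ]
}}

```text
clock: 11.65
tool_pos: [0.4622, 0.2206, 0.238]
tcp_rot: [2.631, 1.553, -0.057]
ft_force: [1.2, -0.8, 0.5]
opening: 0.0498
```

```bash
cat > goal.py <<'E'
from h import *
def goal(pos,yaw):
    s=arm.read_state();R=Ro.from_euler('xyz',s['tcp_rot']).as_matrix();y=np.radians(yaw)
    X=np.array([0,0,-1.]);Y=np.array([np.cos(y),np.sin(y),0]);G=np.stack([X,Y,np.cross(X,Y)],1)
    print('t',s['clock'],'pos',s['tool_pos'].round(4),'yaw',np.degrees(np.arctan2(R[1,1],R[0,1])).round(2),'xaxis',R[:,0].round(4),'F',s['ft_force'].round(1),'op',round(s['opening'],4))
    print('shift',(np.array(pos)-s['tool_pos']).round(4),'rotvec',Ro.from_matrix(G@R.T).as_rotvec().round(4))
E
python3 - <<'E'
from goal import *
goal((.453,.257,.2),-6.6)
E
```

```text
t 11.65 pos [0.4622 0.2206 0.238 ] yaw -64.02 xaxis [ 0.0175 -0.001  -0.9998] F [ 1.2 -0.8  0.5] op 0.0498
shift [-0.0092  0.0364 -0.038 ] rotvec [-0.0078  0.0165  1.002 ]
```

Call:
{"name": "play_rows", "arguments": {
  "moves": [
    [[-0.003,0.01,-0.008],[-0.001,0.003,0.14],0.05],
    [[-0.006,0.022,-0.016],[-0.002,0.005,0.28],0.05],
    [[-0.009,0.036,-0.025],[-0.003,0.007,0.42],0.05],
    [[-0.009,0.036,-0.038],[-0.004,0.009,0.56],0.05],
    [[-0.009,0.036,-0.038],[-0.005,0.012,0.7],0.05],
    [[-0.009,0.036,-0.038],[-0.007,0.014,0.84],0.05],
    [[-0.009,0.036,-0.038],[-0.008,0.0165,0.98],0.05],
    [[-0.009,0.036,-0.038],[-0.008,0.0165,1.0],0.05]
  ]
}}

```text
clock: 12.45
tool_pos: [0.4532, 0.2568, 0.1999]
tcp_rot: [-2.35, 1.571, 2.246]
ft_force: [0.1, 0.5, -0.1]
opening: 0.0498
```

Run:
```python
from goal import *
import pickle
goal((.453,.257,.0585),-6.6)
s=arm.read_state(); im=arm.read_camera('wrist');im2=arm.read_camera('top'); cv2.imwrite('pics/w6.png',im);cv2.imwrite('pics/t6.png',cv2.resize(im2[180:300,245:395],None,fx=5,fy=5,interpolation=cv2.INTER_CUBIC));pickle.dump(s,open('w6.pkl','wb'))
print(proj(cam('wrist',s),s['tool_pos']-[0,0,.1]))
```

```text
t 12.45 pos [0.4532 0.2568 0.1999] yaw -6.67 xaxis [-1.e-04  1.e-04 -1.e+00] F [ 0.1  0.5 -0.1] op 0.0498
shift [-0.0002  0.0002 -0.1414] rotvec [-0.0001 -0.0001  0.0012]
[279.06850694 204.76737496]
```

View pics/w6.png

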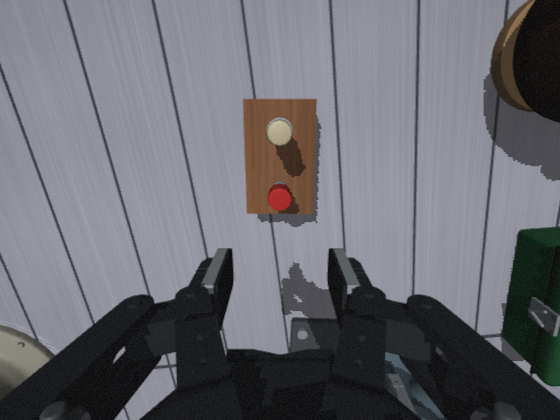

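View pics/t6.png

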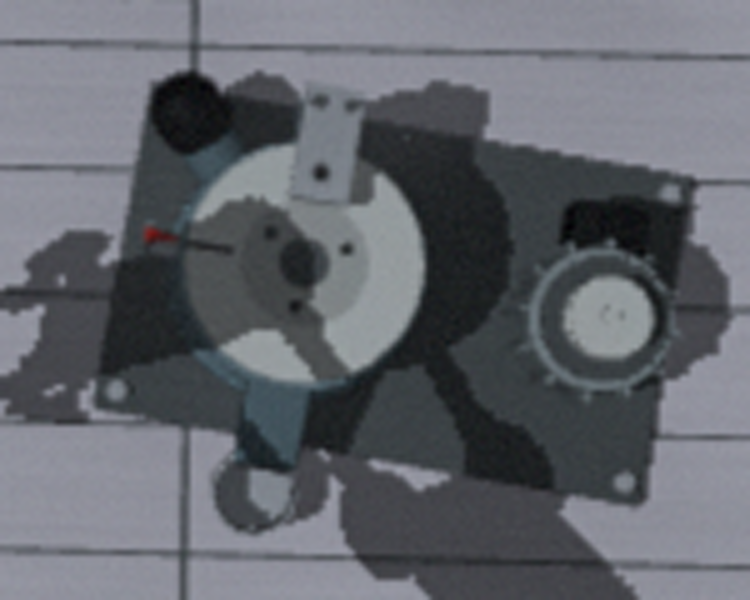

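Run:
```python
from h import *
import pickle
s=pickle.load(open('w6.pkl','rb'));im=cv2.imread('pics/w6.png')
b,g,r=cv2.split(im.astype(int));m=((r>150)&(g<0.4*r)&(b<0.4*r)).astype('uint8')
n,l,st,c=cv2.connectedComponentsWithStats(m);i=1+st[1:,4].argmax();print(c[i],st[i])
W=cam('wrist',s);print(onz(W,c[i],.088))
cv2.imwrite('pics/w6a.png',cv2.resize(im[90:225,230:330],None,fx=4,fy=4,interpolation=cv2.INTER_CUBIC))
```

```text
[278.94230769 198.82967033] [269 188  21  22 364]
[0.45332117 0.25867621 0.088     ]
```

View pics/w6a.png

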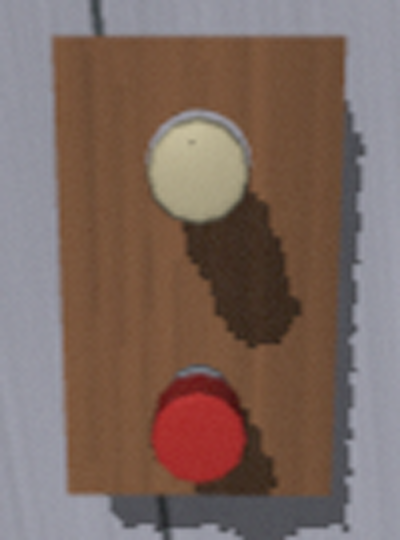

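Call:
{"name": "play_rows", "arguments": {
  "moves": [
    [[0.0,0.001,-0.045],[0,0,0],0.05],
    [[0.0,0.001,-0.085],[0,0,0],0.05],
    [[0.0,0.001,-0.115],[0,0,0],0.05],
    [[0.0,0.001,-0.135],[0,0,0],0.05],
    [[0.0,0.001,-0.141],[0,0,0],0.05],
    [[0.0,0.001,-0.141],[0,0,0],0.05],
    [[0.0,0.001,-0.141],[0,0,0],0.03],
    [[0.0,0.001,-0.141],[0,0,0],0.015]
  ],
  "force": 40
}}

```text
clock: 13.35
tool_pos: [0.4542, 0.2581, 0.0604]
tcp_rot: [2.102, 1.568, 0.412]
ft_force: [0.4, -0.1, -0.5]
opening: 0.0218
```

Call:
{"name": "play_rows", "arguments": {
  "moves": [
    [[0.0,0.0,0.0],[0,0,0],0.0],
    [[0.0,0.0,0.0],[0,0,0],0.0],
    [[0.0,0.0,0.0],[0,0,0],0.0],
    [[0.0,0.0,0.0],[0,0,0],0.0],
    [[0.0,0.0,0.01],[0,0,0],0.0],
    [[0.0,0.0,0.025],[0,0,0],0.0],
    [[0.0,0.0,0.055],[0,0,0],0.0],
    [[0.0,0.0,0.09],[0,0,0],0.0]
  ]
}}

```text
clock: 14.15
tool_pos: [0.4534, 0.2578, 0.151]
tcp_rot: [2.399, 1.57, 0.708]
ft_force: [0.8, 0.4, -1.5]
opening: 0.0209
```

Run:
```python
from goal import *
goal((.596,-.080,.25),-8.3)
im=arm.read_camera('wrist'); cv2.imwrite('pics/w7.png',im)
im=arm.read_camera('scene'); cv2.imwrite('pics/s7.png',cv2.resize(im[60:200,230:370],None,fx=4,fy=4,interpolation=cv2.INTER_CUBIC))
```

```text
t 14.15 pos [0.4534 0.2578 0.151 ] yaw -6.87 xaxis [ 2.e-04  2.e-04 -1.e+00] F [ 0.8  0.4 -1.5] op 0.0209
shift [ 0.1426 -0.3378  0.099 ] rotvec [-0.0002  0.0002 -0.0249]
```

View pics/w7.png

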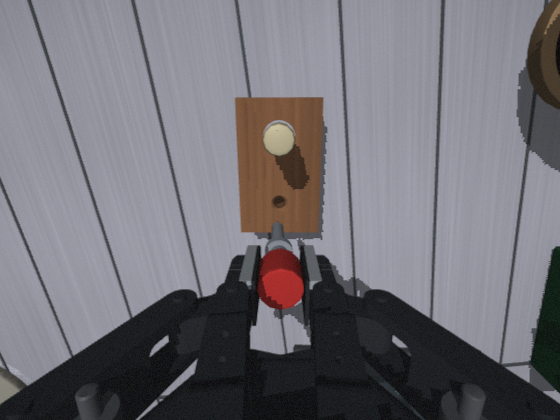

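View pics/s7.png

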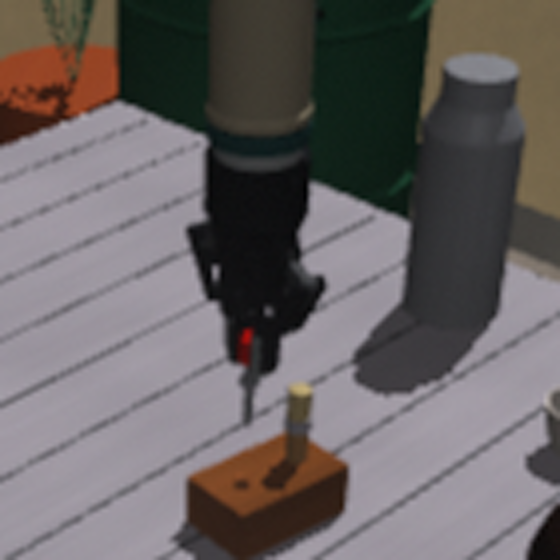

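Run:
```python
from h import *
im=cv2.imread('pics/w7.png');cv2.imwrite('pics/w7a.png',cv2.resize(im[190:320,220:340],None,fx=5,fy=5,interpolation=cv2.INTER_CUBIC)[:600])
s=arm.read_state();W=cam('wrist',s);R=Ro.from_euler('xyz',s['tcp_rot']).as_matrix()
for d in(-.030,-.014+.0,.014,.054): print(d,proj(W,s['tool_pos']+R[:,0]*d))
```

```text
-0.03 [278.32094966 292.57329449]
-0.014 [278.48023564 273.66277459]
0.014 [278.69086505 248.65673413]
0.054 [278.89877906 223.97306774]
```

View pics/w7a.png

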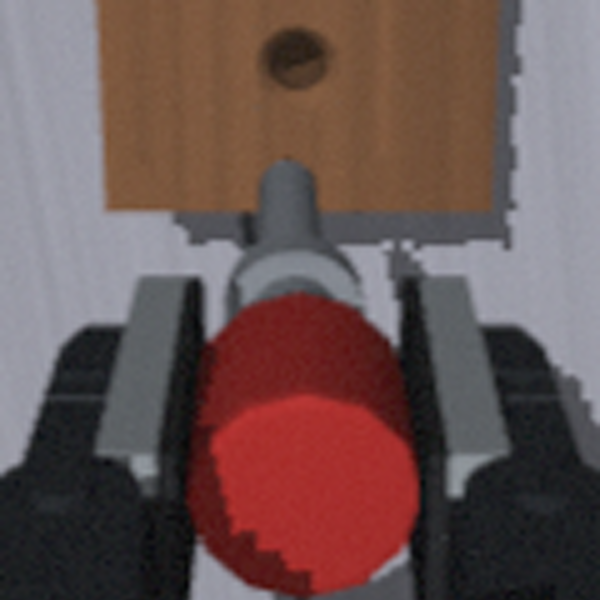

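Call:
{"name": "play_rows", "arguments": {
  "moves": [
    [[0.005,-0.01,0.045],[0,0,0],0.0],
    [[0.02,-0.04,0.08],[0,0,0],0.0],
    [[0.035,-0.085,0.1],[0,0,0],0.0],
    [[0.053,-0.13,0.105],[0,0,0],0.0],
    [[0.071,-0.175,0.105],[0,0,0],0.0],
    [[0.089,-0.22,0.105],[0,0,0],0.0],
    [[0.107,-0.26,0.105],[0,0,0],0.0],
    [[0.123,-0.3,0.105],[0,0,0],0.0]
  ]
}}

```text
clock: 15.05
tool_pos: [0.5807, -0.0423, 0.2603]
tcp_rot: [2.121, 1.558, 0.43]
ft_force: [-0.6, -0.1, -1.0]
opening: 0.0208
```

Run:
```python
from goal import *
goal((.5966,-.0797,.245),-7)
```

```text
t 15.05 pos [ 0.5807 -0.0423  0.2603] yaw -6.9 xaxis [ 0.0119  0.0055 -0.9999] F [-0.6 -0.1 -1. ] op 0.0208
shift [ 0.0159 -0.0374 -0.0153] rotvec [-0.0055  0.0119 -0.0018]
```

Call:
{"name": "play_rows", "arguments": {
  "moves": [
    [[0.006,-0.015,-0.003],[-0.002,0.004,0],0.0],
    [[0.011,-0.026,-0.007],[-0.004,0.008,0],0.0],
    [[0.014,-0.033,-0.011],[-0.0055,0.0119,0],0.0],
    [[0.0159,-0.0374,-0.0153],[-0.0055,0.0119,0],0.0],
    [[0.0159,-0.0374,-0.0153],[-0.0055,0.0119,0],0.0],
    [[0.0159,-0.0374,-0.0153],[-0.0055,0.0119,0],0.0],
    [[0.0159,-0.0374,-0.0153],[-0.0055,0.0119,0],0.0],
    [[0.0159,-0.0374,-0.0153],[-0.0055,0.0119,0],0.0]
  ]
}}

```text
clock: 15.85
tool_pos: [0.5966, -0.079, 0.2455]
tcp_rot: [1.618, 1.57, -0.072]
ft_force: [-0.2, 0.3, 0.1]
opening: 0.0207
```

Run:
```python
from goal import *
import pickle
goal((.5966,-.0797,.23),-7)
s=arm.read_state();pickle.dump(s,open('w8.pkl','wb'))
im=arm.read_camera('wrist'); cv2.imwrite('pics/w8.png',im)
cv2.imwrite('pics/w8a.png',cv2.resize(im[140:260,200:360],None,fx=5,fy=5,interpolation=cv2.INTER_CUBIC))
im=arm.read_camera('scene'); cv2.imwrite('pics/s8.png',cv2.resize(im[150:290,180:330],None,fx=4,fy=4,interpolation=cv2.INTER_CUBIC))
```

```text
t 15.85 pos [ 0.5966 -0.079   0.2455] yaw -6.85 xaxis [ 6.e-04 -0.e+00 -1.e+00] F [-0.2  0.3  0.1] op 0.0207
shift [ 0.     -0.0007 -0.0155] rotvec [ 0.      0.0006 -0.0027]
```

View pics/w8.png

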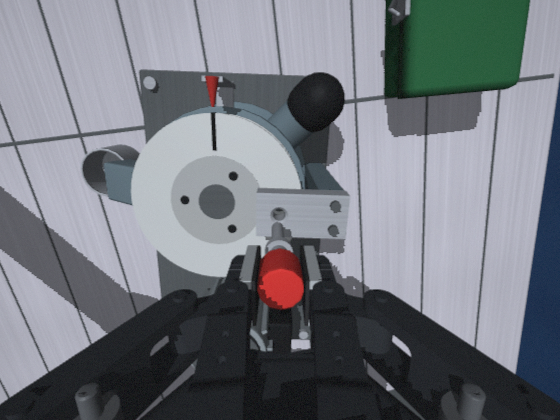

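View pics/w8a.png

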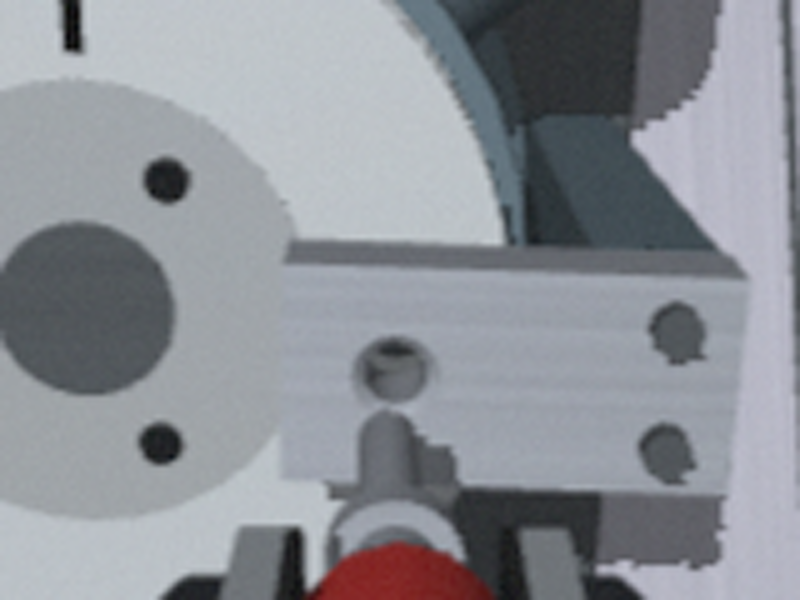

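View pics/s8.png

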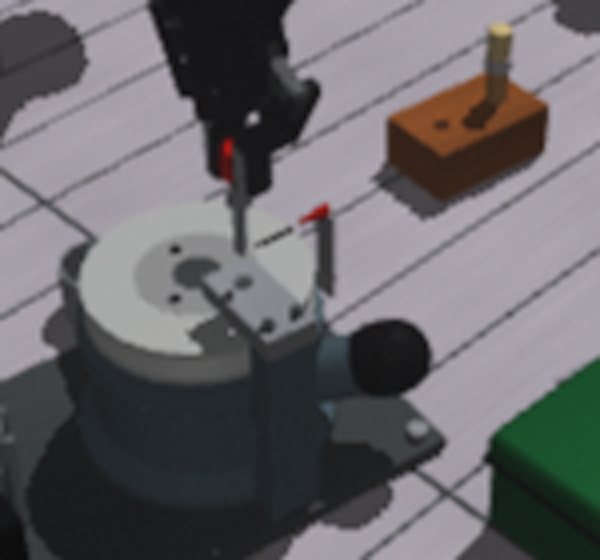

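Run:
```python
from h import *
import pickle
s=pickle.load(open('w8.pkl','rb'));W=cam('wrist',s)
f=lambda x,y:(200+(x+.5)/5-.5,140+(y+.5)/5-.5)
print('guide',onz(W,f(393,368),.169),'tip',onz(W,f(387,418),.1915),s['tool_pos'])
```

```text
guide [ 0.5960473  -0.07859785  0.169     ] tip [ 0.59532703 -0.07831001  0.1915    ] [ 0.59656297 -0.07904494  0.24550502]
```

Call:
{"name": "play_rows", "arguments": {
  "moves": [
    [[0.0005,-0.0005,-0.008],[0,0,0],0.0],
    [[0.0005,-0.0005,-0.016],[0,0,0],0.0],
    [[0.0005,-0.0005,-0.02],[0,0,0],0.0],
    [[0.0005,-0.0005,-0.023],[0,0,0],0.0],
    [[0.0005,-0.0005,-0.026],[0,0,0],0.0],
    [[0.0005,-0.0005,-0.029],[0,0,0],0.0],
    [[0.0005,-0.0005,-0.032],[0,0,0],0.0],
    [[0.0005,-0.0005,-0.032],[0,0,0],0.0]
  ]
}}

```text
clock: 16.75
tool_pos: [0.5969, -0.0798, 0.213]
tcp_rot: [-1.937, 1.571, 2.656]
ft_force: [0.7, -0.5, -0.7]
opening: 0.0206
```

Run:
```python
from goal import *
goal((.5966,-.0797,.19),-7)
im=arm.read_camera('wrist')
cv2.imwrite('pics/w9a.png',cv2.resize(im[140:300,200:360],None,fx=4,fy=4,interpolation=cv2.INTER_CUBIC)[:600])
```

```text
t 16.75 pos [ 0.5969 -0.0798  0.213 ] yaw -6.87 xaxis [-2.e-04  1.e-04 -1.e+00] F [ 0.7 -0.5 -0.7] op 0.0206
shift [-0.0003  0.0001 -0.023 ] rotvec [-0.0001 -0.0002 -0.0023]
```

View pics/w9a.png

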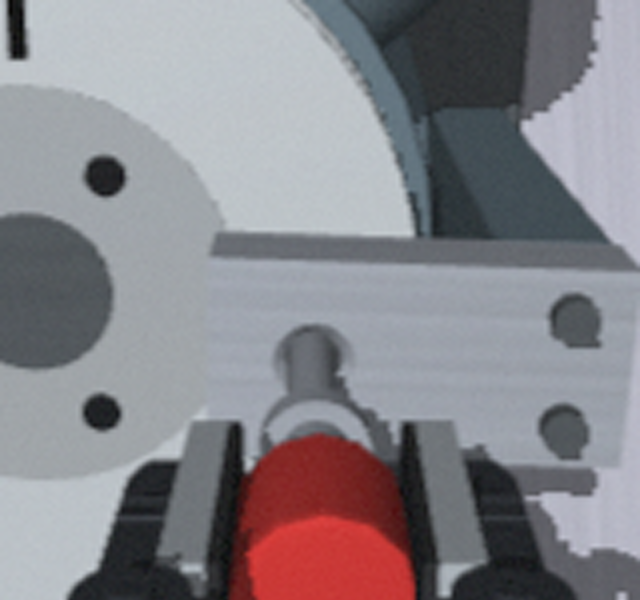

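Call:
{"name": "play_rows", "arguments": {
  "moves": [
    [[0.0,0.0,-0.003],[0,0,0],0.0],
    [[0.0,0.0,-0.006],[0,0,0],0.0],
    [[0.0,0.0,-0.009],[0,0,0],0.0],
    [[0.0,0.0,-0.012],[0,0,0],0.0],
    [[0.0,0.0,-0.015],[0,0,0],0.0],
    [[0.0,0.0,-0.0175],[0,0,0],0.0],
    [[0.0,0.0,-0.02],[0,0,0],0.0],
    [[0.0,0.0,-0.02],[0,0,0],0.0]
  ]
}}

```text
clock: 17.6
tool_pos: [0.5968, -0.0797, 0.1928]
tcp_rot: [-1.852, 1.57, 2.741]
ft_force: [-0.1, -0.3, -0.2]
opening: 0.0207
```

Call:
{"name": "play_rows", "arguments": {
  "moves": [
    [[0.0,0.0,-0.001],[0,0,0],0.0],
    [[0.0,0.0,-0.002],[0,0,0],0.0],
    [[0.0,0.0,-0.003],[0,0,0],0.0],
    [[0.0,0.0,-0.004],[0,0,0],0.0],
    [[0.0,0.0,-0.005],[0,0,0],0.0],
    [[0.0,0.0,-0.006],[0,0,0],0.0],
    [[0.0,0.0,-0.006],[0,0,0],0.0],
    [[0.0,0.0,-0.006],[0,0,0],0.0]
  ]
}}

```text
clock: 18.4
tool_pos: [0.5968, -0.0797, 0.1868]
tcp_rot: [-1.785, 1.57, 2.808]
ft_force: [-1.0, -0.0, -1.0]
opening: 0.0205
```

Call:
{"name": "play_rows", "arguments": {
  "moves": [
    [[0.0,0.0,-0.0006],[0,0,0],0.0],
    [[0.0,0.0,-0.0012],[0,0,0],0.0],
    [[0.0,0.0,-0.0018],[0,0,0],0.0],
    [[0.0,0.0,-0.0024],[0,0,0],0.0],
    [[0.0,0.0,-0.003],[0,0,0],0.0],
    [[0.0,0.0,-0.0035],[0,0,0],0.0],
    [[0.0,0.0,-0.004],[0,0,0],0.0],
    [[0.0,0.0,-0.004],[0,0,0],0.0]
  ]
}}

```text
clock: 19.2
tool_pos: [0.5969, -0.0798, 0.1843]
tcp_rot: [1.373, 1.57, -0.318]
ft_force: [-2.6, 1.5, 7.3]
opening: 0.0205
```

Run:
```python
from goal import *
goal((.5966,-.0797,.19),-7)
im=arm.read_camera('wrist')
cv2.imwrite('pics/w10a.png',cv2.resize(im[180:320,200:360],None,fx=4,fy=4,interpolation=cv2.INTER_CUBIC)[:600])
im=arm.read_camera('scene'); cv2.imwrite('pics/s10.png',cv2.resize(im[150:290,180:330],None,fx=4,fy=4,interpolation=cv2.INTER_CUBIC))
```

```text
t 19.2 pos [ 0.5969 -0.0798  0.1843] yaw -6.86 xaxis [ 7.e-04 -2.e-04 -1.e+00] F [-2.6  1.5  7.3] op 0.0205
shift [-0.0003  0.0001  0.0057] rotvec [ 0.0002  0.0007 -0.0024]
```

View pics/w10a.png

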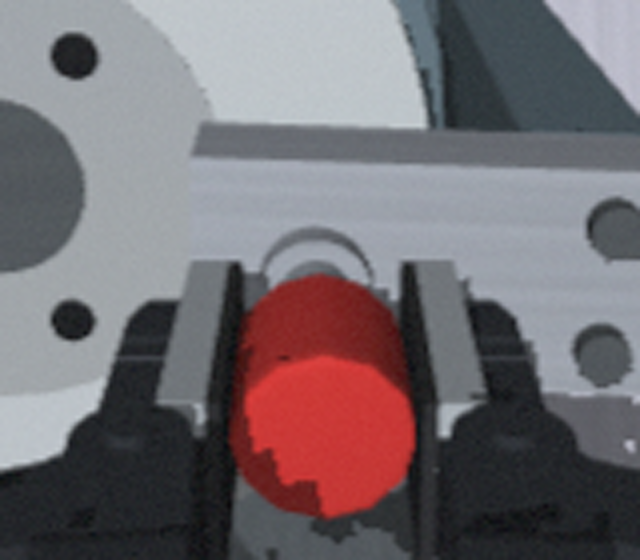

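View pics/s10.png

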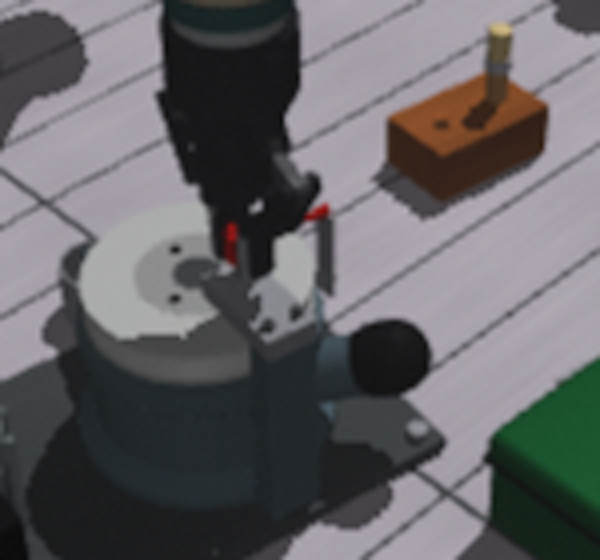

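Call:
{"name": "play_rows", "arguments": {
  "moves": [
    [[0.0,0.0,0.0],[0,0,0],0.023],
    [[0.0,0.0,0.0],[0,0,0],0.03],
    [[0.0,0.0,0.0],[0,0,0],0.045],
    [[0.0,0.0,0.0],[0,0,0],0.05],
    [[0.0,0.0,0.0],[0,0,0],0.05],
    [[0.0,0.0,0.01],[0,0,0],0.05],
    [[0.0,0.0,0.04],[0,0,0],0.05],
    [[0.0,0.0,0.08],[0,0,0],0.05]
  ]
}}

```text
clock: 20.1
tool_pos: [0.5957, -0.0795, 0.2639]
tcp_rot: [-1.686, 1.567, 2.907]
ft_force: [1.3, -0.4, 0.0]
opening: 0.0502
```

Run:
```python
from goal import *
import pickle
goal((.5966,-.0797,.19),-7)
s=arm.read_state();pickle.dump(s,open('w11.pkl','wb'))
im=arm.read_camera('wrist');cv2.imwrite('pics/w11.png',im)
cv2.imwrite('pics/w11a.png',cv2.resize(im[60:260,180:380],None,fx=3,fy=3,interpolation=cv2.INTER_CUBIC)[:600])
im=arm.read_camera('scene'); cv2.imwrite('pics/s11r.png',im);cv2.imwrite('pics/s11.png',cv2.resize(im[150:290,180:330],None,fx=4,fy=4,interpolation=cv2.INTER_CUBIC))
```

```text
t 20.1 pos [ 0.5957 -0.0795  0.2639] yaw -6.87 xaxis [-3.6e-03  9.0e-04 -1.0e+00] F [ 1.3 -0.4  0. ] op 0.0502
shift [ 0.0009 -0.0002 -0.0739] rotvec [-0.0009 -0.0036 -0.0023]
```

View pics/w11a.png

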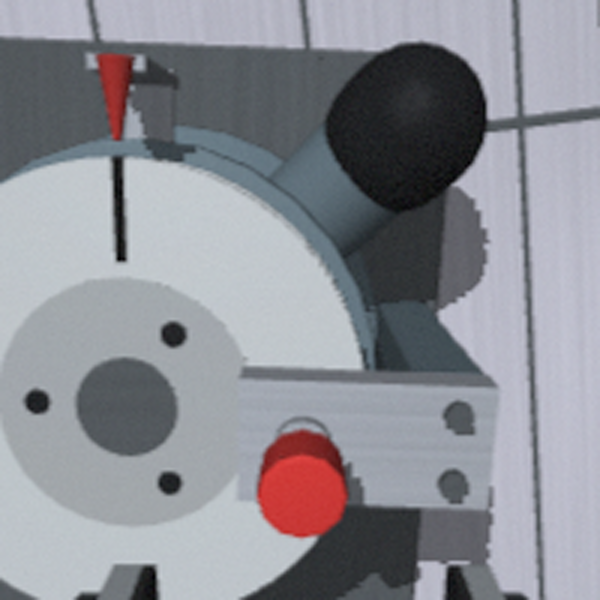

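View pics/s11.png

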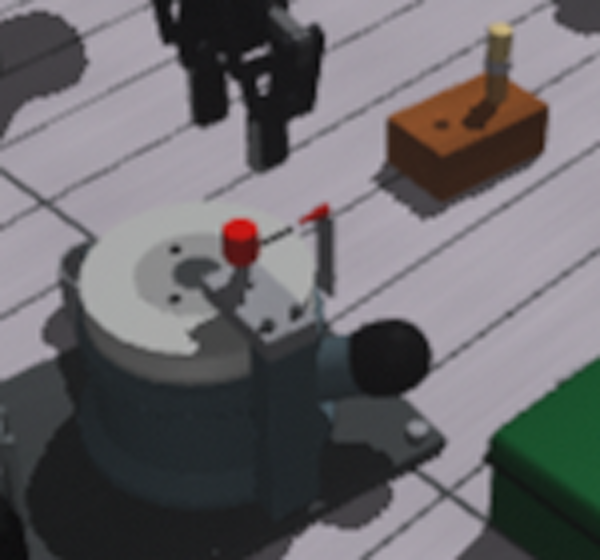

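Run:
```python
from ang import *
import pickle
s=pickle.load(open('w11.pkl','rb'));W=cam('wrist',s);S=cam('scene')
w=lambda x,y:(180+(x+.5)/3-.5,60+(y+.5)/3-.5)
q=lambda x,y:(180+(x+.5)/4-.5,150+(y+.5)/4-.5)
ang(s,w(127,406),w(122,261),w(118,158),w(302,430))
print(tri([(W,w(302,493)),(S,q(240,230))]))
for z in(.206,.211,.216): print(z,np.array(proj(S,(.596,-.0797,z)))*1,'seen',q(240,230),'W',proj(W,(.596,-.0797,z)),w(302,493))
im=cv2.imread('pics/s11r.png')
cv2.imwrite('pics/s11z.png',cv2.resize(im[195:240,215:275],None,fx=12,fy=12,interpolation=cv2.INTER_CUBIC))
for n,d in(('hole',0),('collar_bot',0),('collartop',.005),('headbot',.020),('headtop',.042)):
    p=proj(S,(.596,-.0797,.169+d));print(n,(p-[215,195]+.5)*12-.5)
```

```text
hub [ 0.542  -0.0714] mark 0.2 markline 0.3 lock -6.6 r 0.055512881010306464
(array([ 0.59555125, -0.0803921 ,  0.21011355]), [np.float64(0.0013091515349045115), np.float64(0.0013091515349046166)])
0.206 [240.57390479 208.58338142] seen (239.625, 207.125) W [279.59564358 222.31092101] (280.3333333333333, 224.0)
0.211 [240.48700769 206.94522521] seen (239.625, 207.125) W [279.56442312 224.80734329] (280.3333333333333, 224.0)
0.216 [240.39954577 205.29642115] seen (239.625, 207.125) W [279.53174322 227.42046299] (280.3333333333333, 224.0)
hole [319.89890843 310.11535052]
collar_bot [319.89890843 310.11535052]
collartop [318.90431992 291.3656873 ]
headbot [315.88243504 234.39808379]
headtop [311.34409225 148.84270249]
```

View pics/s11z.png

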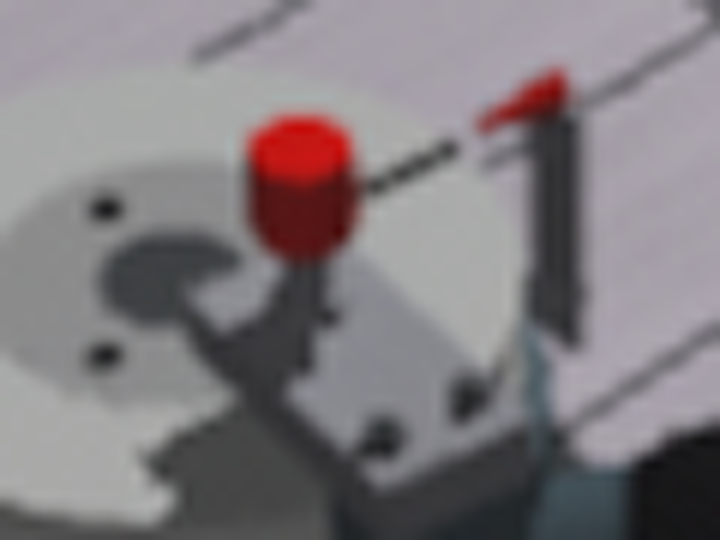

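Call:
{"name": "play_rows", "arguments": {
  "moves": [
    [[0.0,0.03,0.0],[0,0,0],0.05],
    [[0.0,0.07,0.0],[0,0,0],0.05],
    [[0.0,0.11,0.0],[0,0,0],0.05],
    [[0.0,0.13,-0.02],[0,0,0],0.05],
    [[0.0,0.13,-0.035],[0,0,0],0.05],
    [[0.0,0.13,-0.04],[0,0,0],0.05],
    [[0.0,0.13,-0.04],[0,0,0],0.05],
    [[0.0,0.13,-0.04],[0,0,0],0.05]
  ]
}}

```text
clock: 21.0
tool_pos: [0.6006, 0.0489, 0.2318]
tcp_rot: [1.448, 1.557, -0.243]
ft_force: [-0.3, -0.4, 0.1]
opening: 0.05
```

Run:
```python
from goal import *
import pickle
goal((.5966,-.0797,.19),-7)
s=arm.read_state();pickle.dump(s,open('w12.pkl','wb'))
im=arm.read_camera('wrist');cv2.imwrite('pics/w12.png',im)
im=arm.read_camera('top');cv2.imwrite('pics/t12.png',im)
W=cam('wrist',s)
for d in(0,.005,.02,.042): print(d,proj(W,(.596,-.0797,.169+d)))
```

```text
t 21.0 pos [0.6006 0.0489 0.2318] yaw -6.9 xaxis [ 0.0138 -0.0034 -0.9999] F [-0.3 -0.4  0.1] op 0.05
shift [-0.004  -0.1286 -0.0418] rotvec [ 0.0034  0.0138 -0.0017]
0 [290.40067298 357.74812159]
0.005 [290.68335762 362.39145488]
0.02 [291.5994449  377.43896014]
0.042 [293.16174547 403.10106294]
```

View pics/w12.png

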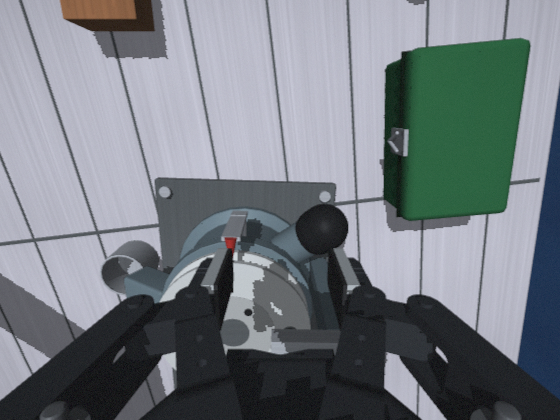

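View pics/t12.png

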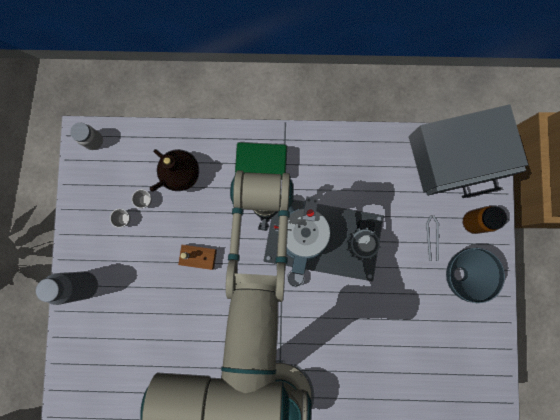

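Run:
```python
from plant import arm
print(arm.close_job())
```

```text
the job is handed in; nothing more can be done
None
```

I turned the pulley to its mark, put the lock pin in, released it and handed the job in. The last reading before hand-in was 21.0 s of the 58 s allowed. No verdict was reported.

**Pulley:** I found the top face by touch at about z = 0.139 m and turned it about 83° clockwise, dragging closed fingers on the rim. The highest push I read was 16.6 N, but force is only read between moves, so a brief peak could have been missed. The last camera check put the mark 0.2–0.3° from the pointer.

**Pin:** I took it from the stand and lowered it through the guide. It met no resistance until a firm stop of about 7 N at the expected collar height. After release, the wrist and scene cameras put the head top at z = 0.210 m, against 0.211 m when fully home. The scene image alone gave head-to-guide spacing right to about 1 mm.

**Less certain:**
- The two cameras disagreed by 1–2 mm on some points, so the collar height is good to roughly that.
- In the gripper the pin appeared tilted by about 1.3°. It looked upright after release, but I did not measure its tilt again.
- A last close look from the side failed because the gripper blocked the view.
- In the last overhead picture the stand, brush, box, jebena, cups and tongs looked unmoved by eye. I last saw the tin in the wrist picture.

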